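# Clear the microscope bench: sort stains, objectives and slides into their trays

### The arm

A 6-joint arm with a two-finger parallel gripper is mounted at the origin on the work surface. World frame = base frame: x ahead of the robot, y to its left, z up, the work surface at z = 0. Lengths are in m, angles in rad, forces in N, time in s.
With the tool pointing down it reaches from about 0.35 to 0.925 m from the base axis. Payload 6.4 kg.
Tool frame: the origin (TCP) lies midway between the tips of the shut fingers; the grasp point (between the pads) lies 19 mm behind it; z points along the fingers, y is the direction in which the jaws open and shut (so a half turn about z gives the same grasp; the last joint's range is limited). The gripper opens to 94 mm and grips with 3 to 60 N. Pads are 16 mm wide; open, the fingers measure 119 mm over their backs; the gripper's body (75 mm by 177 mm) begins 78 mm behind the grasp point.
Start: joints at [-1.495, 0.245, 1.558, -0, 1.339, -0.174], TCP at [0.161, -0.63, 0.205] pointing down, gripper open.
Joint ranges: [-3.13, 3.13], [-1.02, 2.26], [0.13, 2.54], [-0.95, 4.09], [0.21, 2.88], [-2.74, 2.74]. Speed limits (rad/s): [2.57, 2.57, 3.14, 3.14, 3.14, 3.14].

### API

Orientations are given as a rotation vector (axis times angle).
In Python, from bench import robot gives the robot as it stands.
- The arm moves only by the tool send_rows, never from a script. Its argument "rows" is a list of rows, each a list of 5 numbers: the shift along the world's x, y, z in mm, then the turn about the world's z in rad, then the opening, from 0 (shut) to 1 (fully open). In form: [[dx, dy, dz, turn, claw], ...]. A call has 1 to 8 rows; each row is the pose to reach, as a shift and turn from the pose commanded when the call began; what a row does not reach only later rows make up. A row lasts 1/10 s, in which the tool goes at most 50 mm and 8.59 degrees, less where a joint would pass 70% of its speed; a pose out of reach is approached as far as the arm can. A call with a gripper value outside its range is refused whole. The fingers move at their own pace and stop on an object; the grip force is fixed at half the most. Time passes only in rows, so rows that repeat a pose let the fingers close. It gives the time, the measured TCP pose, the force and the opening at its end, in the units of the state.
- robot.get_state(): the state, without advancing time (a new reading comes with each control period).
- robot.snapshot(name): name is "side" or "top"; returns (picture, depth): 480x640x3 uint8, blue, green, red; 480x640 float32, m along the optical axis (not along the pixel's ray), 0 where there is no reading.
- robot.camera_model(name): a dict with "fx", "fy", "cx", "cy" (pixels), "R" (3x3) and "t" (3): a world point X has camera coordinates R X + t. Camera axes: x right, y down, z forward; pixel columns grow to the right and rows downward; lengths in m; the calibration is good to about 2 mm. A picture is of the moment at which its call begins. camera_model takes no time and is no camera call.
- robot.finish_job(): hands the job in, once; it reports no verdict.
Trained networks look in the newest picture that a camera, given by its name, has taken for a name from the list of things; names that differ only in an ending like _2 or _b are one class to them, and where a whole thing is asked for, a point or a joint stands for the part that bears it (a point fixed in the world has none). Each returns a list of dicts, best first, with "score" (0 to 1); they miss things now and then, are a little off and sometimes report something else, mostly with a low value. They report only what shows in the picture. A call takes as long as a camera call.
- robot.recognise(camera, target): "extent" ([left, top, width, height] in pixels, round what is visible of it).
- robot.cut_out(camera, target): "pixels" (480x640 bool, what is visible of it) and "extent" ([left, top, width, height] in pixels, round what is visible of it).
- robot.place_of(camera, target): "xy" ([column, row] in pixels: a listed point, or the origin of a listed thing).
The state is a dict: "t": time; "qpos": joint angles; "joint_vel": joint speeds; "effort": joint torques, N m; "tcp_pos": TCP position; "ee_rot": TCP orientation; "contact_force": force on the tool from outside, world axes, zero at the start; "torque": the same for the moment, N m; "opening": opening from 0.0 (shut) to 1.0 (fully open).
Only numpy, scipy, OpenCV 4.12 (cv2) and the standard library are available. Lean on these libraries where they do the work, as an engineer would, in place of code of your own. Each camera call takes 0.05 s, during which the arm holds its last target.

### The job

The session at the microscope is over, so clear the bench: stand both brown stain bottles upright in the white drip tray, stand the two microscope objectives upright in the foam-lined black case, one in each bay, and lay the green slide box flat and lengthways in the blue tray. Set each thing down on the tray's floor without dropping it, and leave the beaker and the stack of culture dishes where they stand.

Things in the scene. Friction and masses are not known exactly. Their poses are not given: they have to be found in the camera images.
- purple_bottle_center (a point): Stain bottle with a PURPLE bulb and band. Brown round dropper bottle, 29 mm in diameter over its straight glass body (from its underside to 52 mm up), then a black collar 21 mm wide and a rubber bulb 17 mm wide; 84 mm high over all, 50 g, standing upright. The point is on its axis half-way up, 42 mm above its underside; z along the axis, upwards.
- pink_bottle_center (a point): Stain bottle with a PINK bulb and band. Brown round dropper bottle, 29 mm in diameter over its straight glass body (from its underside to 52 mm up), then a black collar 21 mm wide and a rubber bulb 17 mm wide; 84 mm high over all, 50 g, standing upright. The point is on its axis half-way up, 42 mm above its underside; z along the axis, upwards.
- yellow_lens_center (a point): Objective with a YELLOW ring. Microscope objective, a loose silver barrel standing upright on its threaded end, 46 mm high: foot 25 mm in diameter up to 6 mm, barrel 30 mm in diameter from 6 to 36 mm up, then tapering to the front lens; 110 g. The point is on its axis half-way up, 23 mm above its underside; z along the axis, upwards.
- blue_lens_center (a point): Objective with a BLUE ring. Microscope objective, a loose silver barrel standing upright on its threaded end, 46 mm high: foot 25 mm in diameter up to 6 mm, barrel 30 mm in diameter from 6 to 36 mm up, then tapering to the front lens; 110 g. The point is on its axis half-way up, 23 mm above its underside; z along the axis, upwards.
- slide_box_center (a point): Closed green slide box with a white label on its lid, lying flat: 84 mm long (x), 34 mm wide (y), 30 mm high (z), 70 g. The point is its centre, 15 mm above its underside.
- drip_tray: White drip tray with stain spots, for the stain bottles. Fixed to the bench. Outside 150 mm along its x axis, 120 mm along its y axis, walls 4 mm thick (142 x 112 mm inside). Walls 18 mm high, floor 4 mm above the bench. Origin at the centre of its underside, on the bench; z up. It holds the two bottles side by side along x.
- lens_case: Black case with grey foam lining, for the objectives. Fixed to the bench. Outside 150 mm along its x axis, 120 mm along its y axis, walls 4 mm thick (142 x 112 mm inside). Walls 22 mm high, foam floor 10 mm above the bench. A foam divider 4 mm thick, as high as the walls, stands across the middle (at x = 0, along y) and makes two bays, each 69 mm in x by 112 mm in y, their centres at x = +36.5 mm and -36.5 mm. Origin at the centre of its underside, on the bench; z up.
- slide_tray: Blue tray for slide boxes. Fixed to the bench. Outside 150 mm along its x axis, 120 mm along its y axis, walls 4 mm thick (142 x 112 mm inside). Walls 18 mm high, floor 4 mm above the bench. Origin at the centre of its underside, on the bench; x is its long direction, z up.
- beaker_center (a point): Bystander: small empty white beaker, 46 mm wide, 60 mm high, 60 g, loose, upright. The point is on its axis half-way up (30 mm).
- dishes_center (a point): Bystander: stack of three small round culture dishes with cream-yellow lids, 40 mm wide, 36 mm high in all, 50 g, loose, moves as one piece. The point is on its axis half-way up (18 mm).

How it is judged:
At the end, for the whole second after the job is handed in: Bottles on the white tray's floor, one objective on the foam of each bay of the black case, all upright within 0.15 rad; slide box flat on the blue tray's floor, within 0.35 rad of lengthways; all inside the walls, heights within 6 mm of resting on the floor, at rest (under 0.02 m/s) (x of purple_bottle_center in the frame of drip_tray between -0.058 and 0.058 m and y of purple_bottle_center in the frame of drip_tray between -0.043 and 0.043 m and z of purple_bottle_center in the frame of drip_tray between 0.04 and 0.052 m and angle between each of purple_bottle_center, pink_bottle_center, yellow_lens_center, blue_lens_center, slide_box_center's own z axis and vertical below 0.15 rad and linear speed of each of purple_bottle, pink_bottle, yellow_lens, blue_lens, slide_box below 0.02 m/s and x of pink_bottle_center in the frame of drip_tray between -0.058 and 0.058 m and y of pink_bottle_center in the frame of drip_tray between -0.043 and 0.043 m and z of pink_bottle_center in the frame of drip_tray between 0.04 and 0.052 m and (x of yellow_lens_center in the frame of lens_case between -0.0585 and -0.0145 m or x of yellow_lens_center in the frame of lens_case between 0.0145 and 0.0585 m) and y of yellow_lens_center in the frame of lens_case between -0.043 and 0.043 m and z of yellow_lens_center in the frame of lens_case between 0.027 and 0.039 m and (x of blue_lens_center in the frame of lens_case between -0.0585 and -0.0145 m or x of blue_lens_center in the frame of lens_case between 0.0145 and 0.0585 m) and y of blue_lens_center in the frame of lens_case between -0.043 and 0.043 m and z of blue_lens_center in the frame of lens_case between 0.027 and 0.039 m and ((x of yellow_lens_center in the frame of lens_case above 0 m and x of blue_lens_center in the frame of lens_case below 0 m) or (x of yellow_lens_center in the frame of lens_case below 0 m and x of blue_lens_center in the frame of lens_case above 0 m)) and x of slide_box_center in the frame of slide_tray between -0.033 and 0.033 m and y of slide_box_center in the frame of slide_tray between -0.041 and 0.041 m and z of slide_box_center in the frame of slide_tray between 0.013 and 0.025 m and angle between the x axis of slide_box_center and the x axis of slide_tray, either way round below 0.35 rad); the robot touches nothing.
It fails at once if one of the five things is dropped or thrown (loose from the fingers and faster than 0.7 m/s, a free fall of about 25 mm) ((linear speed of purple_bottle above 0.7 m/s and contact force between the fingers and purple_bottle below 0.05 N) or (linear speed of pink_bottle above 0.7 m/s and contact force between the fingers and pink_bottle below 0.05 N) or (linear speed of yellow_lens above 0.7 m/s and contact force between the fingers and yellow_lens below 0.05 N) or (linear speed of blue_lens above 0.7 m/s and contact force between the fingers and blue_lens below 0.05 N) or (linear speed of slide_box above 0.7 m/s and contact force between the fingers and slide_box below 0.05 N)).
It fails at once if the beaker is pushed more than 25 mm or tipped over (distance of beaker_center from where it was at the start of the episode above 0.025 m or angle between beaker_center's own z axis and vertical above 0.5 rad).
It fails at once if the stack of culture dishes is pushed more than 25 mm or tipped over (distance of dishes_center from where it was at the start of the episode above 0.025 m or angle between dishes_center's own z axis and vertical above 0.5 rad).
It also fails if it takes over 128 s, if anything falls off the work surface, if the arm or the gripper's body presses on something with over 40 N, if the wrist force passes 120 N, or if a joint passes its speed limit or range.

## Working session

There is one attempt and no reset: what is moved stays moved. The work goes in short steps, Python scripts to look and compute and a tool call to move; the robot and the scene stay as the last step left them, time stands still between calls to the robot, and variables do not carry over. Pictures are saved under pics/ and viewed, and the job is handed in when it is done.

Besides the shell and the picture viewer there is one more tool, called after "Call:" as name(argument=value, ...), one argument or row to a line, values as JSON. send_rows: Moves the arm, as the interface text tells. Its arguments: {"type":"object","properties":{"rows":{"type":"array","items":{"type":"array","items":{"type":"number"}}}},"required":["rows"]}

```bash
mkdir -p pics; ls
python3 - <<'E'
from bench import robot
import cv2
s=robot.get_state(); print(s)
for n in("side","top"):
    p,d=robot.snapshot(n); cv2.imwrite(f"pics/{n}0.png",p)
    print(n,robot.camera_model(n))
E
```

```text
pics
{'t': 0.0, 'qpos': array([-1.49510103e+00,  2.45790659e-01,  1.55897152e+00, -1.00302934e-05,
        1.33868803e+00, -1.74095638e-01]), 'joint_vel': array([ 0.00027969,  0.00150387,  0.00078765, -0.0018288 , -0.00012569,
       -0.00029467]), 'effort': array([-7.83100695e-04, -4.15827477e+01, -3.14606094e+01,  6.84416480e-02,
        3.32555152e-02, -1.37039929e-04]), 'tcp_pos': array([ 0.16064198, -0.62923574,  0.20438318]), 'ee_rot': array([-3.11528004e+00, -3.91123822e-01, -1.28113517e-04]), 'contact_force': array([1.16703767, 0.16862836, 1.08489253]), 'torque': array([ 0.02857944,  0.00840817, -0.00524526]), 'opening': 1.0017568502658287}
side {'fx': 602.0461545074899, 'fy': 602.0461545074899, 'cx': 319.51930658624343, 'cy': 244.24555454137314, 'R': array([[-0.71708153, -0.69665231,  0.02167093],
       [-0.4811784 ,  0.47231614, -0.73850174],
       [ 0.50424341, -0.53999354, -0.67390322]]), 't': array([0.39929052, 0.31350073, 0.87100565])}
top {'fx': 490.74053877432243, 'fy': 490.74053877432243, 'cx': 317.0819713172406, 'cy': 246.65566530574552, 'R': array([[-0.01845118, -0.99906479, -0.03910382],
       [-0.98537495,  0.02479689, -0.16858623],
       [ 0.16939822,  0.03542131, -0.98491095]]), 't': array([0.03402763, 0.55043623, 0.98043171])}
```

View pics/top0.png

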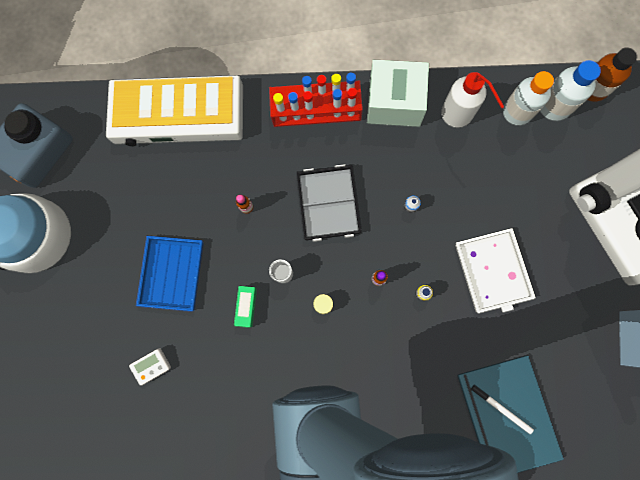

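View pics/side0.png

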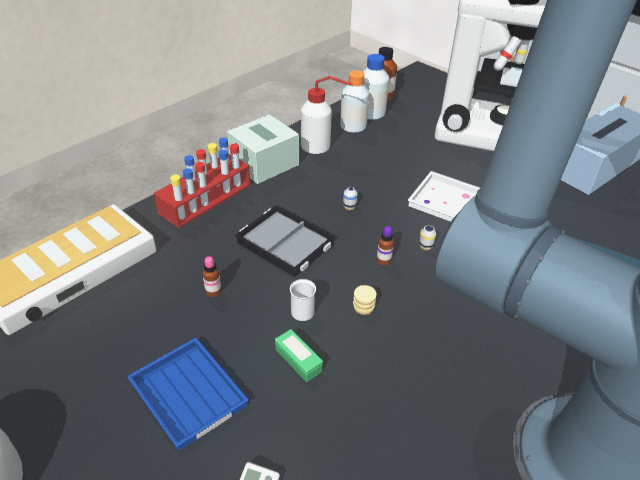

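Both views show everything: in the top view, purple bottle (380,278), pink bottle (244,204), yellow objective (425,292), blue objective (412,203), slide box (245,306), blue tray (170,273), black case (329,203) and white tray (496,270). The beaker is at (281,271) and the dishes at (323,303).

```bash
cat > h.py <<'E'
from bench import robot
import numpy as np, cv2
def ray(n,u,v,z):
    c=robot.camera_model(n); R=np.array(c['R']);t=np.array(c['t'])
    d=R.T@np.array([(u-c['cx'])/c['fx'],(v-c['cy'])/c['fy'],1]); o=-R.T@t
    return o+d*(z-o[2])/d[2]
def cloud(n,depth,m):
    c=robot.camera_model(n); R=np.array(c['R']);t=np.array(c['t'])
    v,u=np.nonzero(m&(depth>0)); d=depth[v,u]
    P=np.stack([(u-c['cx'])/c['fx']*d,(v-c['cy'])/c['fy']*d,d],1)
    return (P-t)@R
E
python3 - <<'E'
from h import *
np.set_printoptions(precision=4,suppress=True)
Z=dict(purple_bottle_center=.042,pink_bottle_center=.042,yellow_lens_center=.023,blue_lens_center=.023,slide_box_center=.015,drip_tray=0,lens_case=0,slide_tray=0,beaker_center=.03,dishes_center=.018)
top={'purple_bottle_center':.084,'pink_bottle_center':.084,'yellow_lens_center':.046,'blue_lens_center':.046,'slide_box_center':.03,'drip_tray':.018,'lens_case':.022,'slide_tray':.018,'beaker_center':.06,'dishes_center':.036}
for n in("top","side"):
    p,d=robot.snapshot(n)
    for k,z in Z.items():
        r=robot.place_of(n,k); 
        a=[(ray(n,*x['xy'],z)[:2],np.round(x['xy']),round(x['score'],2)) for x in r[:2]]
        c=robot.cut_out(n,k)
        print(n,k,*a)
        if c:
            m=np.asarray(c[0]['pixels']); P=cloud(n,d,m)
            h=P[(P[:,2]>0.003)&(P[:,2]<.11)]
            print('   cut',round(c[0]['score'],2),m.sum(),'mid',(np.percentile(h,2,axis=0)+np.percentile(h,98,axis=0))/2,'ext',np.percentile(h,98,axis=0)-np.percentile(h,2,axis=0),'zmax',np.percentile(h[:,2],98))
            if 'tray' in k or 'case' in k or 'slide' in k:
                q=P[P[:,2]>(top[k]-.006)]; q=q if 'box' in k else P[P[:,2]>-.01]
                (cx,cy),(w,hh),a=cv2.minAreaRect((q[:,:2]*1000).astype(np.float32)); print('   rect',cx,cy,w,hh,a)
E
```

```text
top purple_bottle_center (array([ 0.4836, -0.1093]), array([381., 278.]), 0.6)
   cut 0.47 168 mid [ 0.4847 -0.1052  0.0549] ext [0.0266 0.0241 0.0611] zmax 0.08544903155405138
top pink_bottle_center (array([0.6533, 0.1823]), array([242., 202.]), 0.73)
   cut 0.5 196 mid [0.6473 0.176  0.0474] ext [0.0187 0.0225 0.0758] zmax 0.08534787696528622
top yellow_lens_center (array([ 0.449 , -0.1976]), array([423., 294.]), 0.49)
   cut 0.63 206 mid [ 0.4524 -0.1988  0.0303] ext [0.0282 0.0277 0.0372] zmax 0.048854608737546955
top blue_lens_center (array([ 0.6432, -0.1883]), array([414., 204.]), 0.49)
   cut 0.52 250 mid [ 0.6434 -0.1843  0.03  ] ext [0.0268 0.0286 0.0397] zmax 0.04983789513856202
top slide_box_center (array([0.4334, 0.1824]), array([244., 306.]), 0.89)
   cut 0.82 737 mid [0.4318 0.1765 0.0216] ext [0.0795 0.0377 0.0245] zmax 0.03378907665285739
   rect 431.9221496582031 177.4671630859375 35.251956939697266 84.22476196289062 83.8620834350586
top drip_tray (array([ 0.4936, -0.3494]), array([492., 272.]), 0.73)
   cut 0.9 4537 mid [ 0.4966 -0.3521  0.0119] ext [0.1588 0.1347 0
[... 2510 characters left out ...]
4790039062 147.88619995117188 5.748422145843506
side slide_tray (array([0.5031, 0.3496]), array([188., 396.]), 0.74) (array([0.6577, 0.0006]), array([283., 243.]), 0.69)
   cut 0.78 7437 mid [0.5049 0.3473 0.0113] ext [0.1552 0.1256 0.0164] zmax 0.01946798758504584
   rect 512.8969116210938 342.42437744140625 131.80978393554688 172.79318237304688 83.73200225830078
side beaker_center (array([0.5062, 0.1027]), array([300., 299.]), 0.83)
   cut 0.76 905 mid [0.5006 0.1016 0.0329] ext [0.0417 0.0411 0.0547] zmax 0.06029287865329646
side dishes_center (array([0.4359, 0.0167]), array([362., 300.]), 0.6)
   cut 0.64 536 mid [0.4304 0.0174 0.0224] ext [0.0347 0.0348 0.0318] zmax 0.038299366301891014
```

Call:
send_rows(
  rows=[
    [15,45,0,0,0.7],
    [30,90,0,0,0.7],
    [45,135,0,0,0.7],
    [65,180,0,0,0.7],
    [90,220,0,0,0.7],
    [115,260,0,0,0.7],
    [140,300,0,0,0.7],
    [165,340,0,0,0.7],
  ],
)

```text
t: 3.0
tcp_pos: [0.3263, -0.2882, 0.2058]
ee_rot: [3.116, 0.39, 0.001]
contact_force: [0.7, -0.6, -0.5]
opening: 0.696
```

Call:
send_rows(
  rows=[
    [30,40,0,0,0.7],
    [60,75,0,0,0.7],
    [95,110,0,0,0.7],
    [125,150,0,0,0.7],
    [157,186,0,0,0.7],
    [157,186,0,0,0.7],
    [157,186,0,0,0.7],
    [157,186,0,0,0.7],
  ],
)

```text
t: 3.8
tcp_pos: [0.4822, -0.1045, 0.2054]
ee_rot: [3.117, 0.39, -0.0]
contact_force: [0.2, 0.0, 0.7]
opening: 0.7
```

Run:
```python
from h import *
s=robot.get_state();print(s['t'],s['tcp_pos'],s['ee_rot'],s['opening'],s['contact_force'])
p,d=robot.snapshot("side");cv2.imwrite("pics/s1.png",p)
```

```text
3.8 [ 0.48221989 -0.10452959  0.20540551] [ 3.11717259e+00  3.89684139e-01 -3.99376252e-04] 0.6997980810486402 [0.21551822 0.04144262 0.69360256]
```

View pics/s1.png

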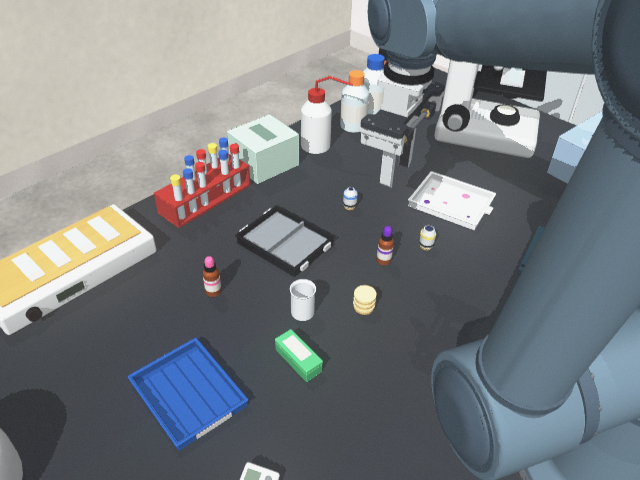

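The fingers hang above the purple bottle, which is at (386,246), with tips near (388,185) and (406,165). I'll check the calibration against the gripper and refine yellow and the drip tray.

Run:
```python
from h import *
np.set_printoptions(precision=4,suppress=True)
c=robot.camera_model("side");x=c['R']@np.array([.4822,-.1045,.2054])+c['t'];print(c['fx']*x[0]/x[2]+c['cx'],c['fy']*x[1]/x[2]+c['cy'])
y=np.array([np.cos(np.radians(-75.7)),np.sin(np.radians(-75.7)),0])
for sgn in(-1,1):
    x=c['R']@(np.array([.4822,-.1045,.2054])+y*sgn*.035)+c['t'];print(c['fx']*x[0]/x[2]+c['cx'],c['fy']*x[1]/x[2]+c['cy'])
p,d=robot.snapshot("side");cv2.imwrite("pics/s2.png",cv2.resize(p[60:320,280:520],None,fx=2.2,fy=2.2,interpolation=cv2.INTER_CUBIC))
for k in("drip_tray","yellow_lens_center","purple_bottle_center"):
    q=robot.cut_out("side",k)[0];P=cloud("side",d,q['pixels']);P=P[(P[:,2]>.003)&(P[:,2]<.1)]
    print(k,q['score'],q['extent'],(np.percentile(P,2,axis=0)+np.percentile(P,98,axis=0))/2,cv2.minAreaRect((P[:,:2]*1000).astype(np.float32)))
```

```text
395.79291096755696 174.50265380908783
387.1120714160538 184.97049729520563
404.10056662931885 164.48481639970663
drip_tray 0.63 [407.1, 172.2, 89.6, 54.7] [ 0.4956 -0.3476  0.0111] ((492.8672790527344, -349.574951171875), (165.32630920410156, 131.52151489257812), 13.492012023925781)
yellow_lens_center 0.75 [416.0, 226.3, 19.5, 23.2] [ 0.4509 -0.192   0.0269] ((451.6216125488281, -193.11878967285156), (26.962509155273438, 32.06346893310547), 67.27030181884766)
purple_bottle_center 0.58 [377.7, 229.3, 16.5, 36.6] [ 0.4822 -0.0991  0.0439] ((482.3897399902344, -99.56060791015625), (29.539844512939453, 22.280311584472656), 24.020793914794922)
```

View pics/s2.png

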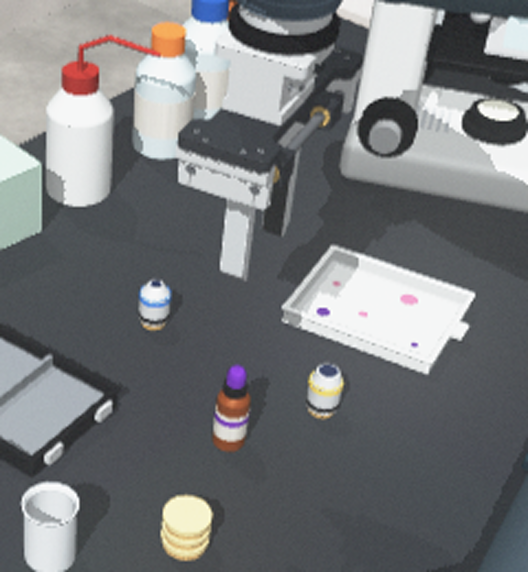

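Call:
send_rows(
  rows=[
    [2,1,-45,0,0.7],
    [2,1,-90,0,0.7],
    [2,1,-135,0,0.7],
    [2,1,-170,0,0.7],
    [2,1,-185,0,0.7],
    [2,1,-193,0,0.7],
    [2,1,-193,0,0.7],
    [2,1,-193,0,0.7],
  ],
)

```text
t: 4.85
tcp_pos: [0.4856, -0.1035, 0.0136]
ee_rot: [3.116, 0.391, 0.003]
contact_force: [0.5, 0.9, -0.0]
opening: 0.696
```

Call:
send_rows(
  rows=[
    [0,0,0,0,0.5],
    [0,0,0,0,0.4],
    [0,0,0,0,0.3],
    [0,0,0,0,0.2],
    [0,0,0,0,0.2],
    [0,0,0,0,0.1],
    [0,0,0,0,0.1],
    [0,0,0,0,0.1],
  ],
)

```text
t: 5.65
tcp_pos: [0.485, -0.103, 0.0127]
ee_rot: [3.117, 0.391, 0.001]
contact_force: [-0.4, -0.9, 3.4]
opening: 0.303
```

Call:
send_rows(
  rows=[
    [0,0,10,0,0.1],
    [0,0,30,0,0.1],
    [0,0,60,0,0.1],
    [0,0,90,0,0.1],
    [0,0,100,0,0.1],
    [0,0,100,0,0.1],
  ],
)

```text
t: 6.25
tcp_pos: [0.4856, -0.1032, 0.1139]
ee_rot: [3.115, 0.391, 0.004]
contact_force: [0.0, -0.5, -1.1]
opening: 0.304
```

Run:
```python
from h import *
p,d=robot.snapshot("side");cv2.imwrite("pics/s3.png",cv2.resize(p[60:320,280:520],None,fx=2.2,fy=2.2,interpolation=cv2.INTER_CUBIC))
print(robot.get_state()['opening'])
```

```text
0.3032879870120255
```

View pics/s3.png

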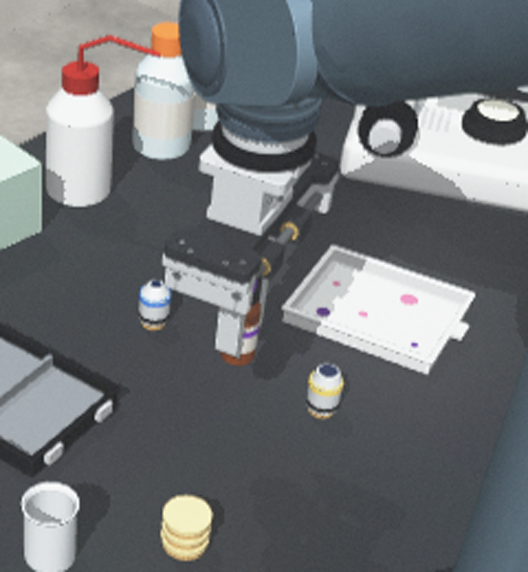

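Purple bottle is held upright at the fingers, opening 28.5 mm. Carrying it to the near half of the white tray.

Call:
send_rows(
  rows=[
    [-3,-35,0,0,0.1],
    [-6,-80,0,0,0.1],
    [-9,-125,0,0,0.1],
    [-12,-170,0,0,0.1],
    [-15,-210,0,0,0.1],
    [-18,-240,0,0,0.1],
    [-19,-255,0,0,0.1],
    [-19,-255,0,0,0.1],
  ],
)

```text
t: 7.1
tcp_pos: [0.4648, -0.3583, 0.1107]
ee_rot: [-3.115, -0.388, 0.002]
contact_force: [0.3, 0.1, -0.9]
opening: 0.305
```

Call:
send_rows(
  rows=[
    [0,0,-30,0,0.1],
    [0,0,-60,0,0.1],
    [0,0,-78,0,0.1],
    [0,0,-86,0,0.1],
    [0,0,-91,0,0.1],
    [0,0,-94,0,0.1],
    [0,0,-96,0,0.1],
    [0,0,-96,0,0.1],
  ],
)

```text
t: 7.9
tcp_pos: [0.4661, -0.3581, 0.0171]
ee_rot: [3.116, 0.391, 0.001]
contact_force: [-0.1, 0.4, 0.4]
opening: 0.303
```

Run:
```python
from h import *
p,d=robot.snapshot("side");cv2.imwrite("pics/s4.png",cv2.resize(p[60:320,280:520],None,fx=2.2,fy=2.2,interpolation=cv2.INTER_CUBIC))
p,d=robot.snapshot("top");cv2.imwrite("pics/t4.png",p)
print(robot.get_state()['contact_force'],robot.get_state()['tcp_pos'])
```

```text
[ 1.03314451 -0.5568873  -0.16634409] [ 0.4660162 -0.3582069  0.0171402]
```

View pics/s4.png

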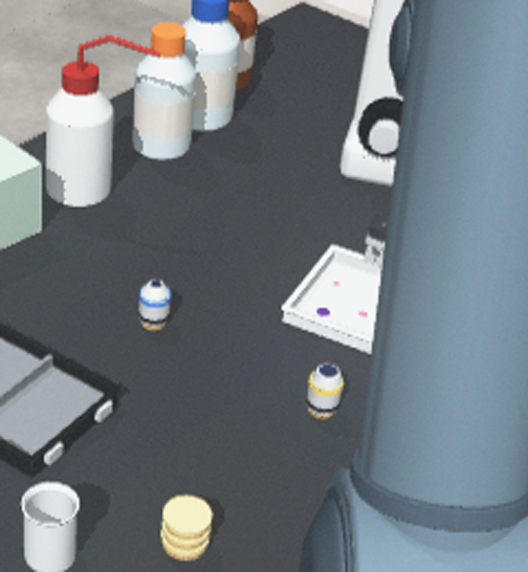

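The arm hides the bottle from the side; the height reads about 0.5 mm above the floor. Releasing gently.

Call:
send_rows(
  rows=[
    [0,0,-0.5,0,0.3],
    [0,0,-0.5,0,0.35],
    [0,0,-0.5,0,0.4],
    [0,0,-0.5,0,0.5],
    [0,0,-0.5,0,0.6],
    [0,0,-0.5,0,0.6],
  ],
)

```text
t: 8.6
tcp_pos: [0.4656, -0.3578, 0.0159]
ee_rot: [-3.117, -0.391, 0.0]
contact_force: [-0.7, -0.2, -0.6]
opening: 0.592
```

Call:
send_rows(
  rows=[
    [0,0,20,0,0.6],
    [0,0,60,0,0.6],
    [0,0,100,0,0.6],
    [0,0,140,0,0.6],
    [0,0,160,0,0.6],
    [0,30,160,0,0.6],
    [0,60,160,0,0.6],
  ],
)

```text
t: 9.3
tcp_pos: [0.466, -0.298, 0.1771]
ee_rot: [3.116, 0.389, 0.002]
contact_force: [-0.2, -0.5, -0.9]
opening: 0.603
```

Run:
```python
from h import *
p,d=robot.snapshot("top");cv2.imwrite("pics/t5.png",p)
print(robot.get_state()['tcp_pos'])
```

```text
[ 0.46564695 -0.29338688  0.17600885]
```

View pics/t5.png

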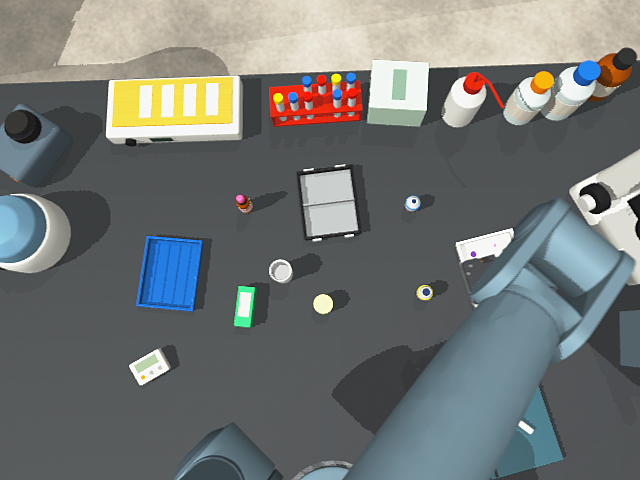

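Call:
send_rows(
  rows=[
    [-4,35,0,0,0.7],
    [-8,70,0,0,0.7],
    [-14,103,0,0,0.7],
    [-14,103,-40,0,0.7],
    [-14,103,-85,0,0.7],
    [-14,103,-130,0,0.7],
    [-14,103,-160,0,0.7],
    [-14,103,-172,0,0.7],
  ],
)

```text
t: 10.15
tcp_pos: [0.4495, -0.1933, 0.0008]
ee_rot: [-3.113, -0.391, 0.007]
contact_force: [0.0, 0.3, -0.5]
opening: 0.703
```

Call:
send_rows(
  rows=[
    [0,0,0,0,0.7],
    [0,0,0,0,0.5],
    [0,0,0,0,0.4],
    [0,0,0,0,0.3],
    [0,0,0,0,0.2],
    [0,0,0,0,0.1],
    [0,0,0,0,0.1],
    [0,0,0,0,0.1],
  ],
)

```text
t: 10.95
tcp_pos: [0.4524, -0.1956, 0.0048]
ee_rot: [3.116, 0.391, 0.002]
contact_force: [0.1, -1.8, 5.4]
opening: 0.316
```

Call:
send_rows(
  rows=[
    [0,0,10,0,0.1],
    [0,0,30,0,0.1],
    [0,0,60,0,0.1],
    [0,0,90,0,0.1],
    [0,0,100,0,0.1],
    [0,0,100,0,0.1],
  ],
)

```text
t: 11.55
tcp_pos: [0.4522, -0.1951, 0.105]
ee_rot: [3.116, 0.391, 0.003]
contact_force: [-0.2, -0.3, -1.5]
opening: 0.316
```

Run:
```python
from h import *
p,d=robot.snapshot("side");cv2.imwrite("pics/s6.png",cv2.resize(p[60:320,280:520],None,fx=2.2,fy=2.2,interpolation=cv2.INTER_CUBIC))
```

```text
(no output)
```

View pics/s6.png

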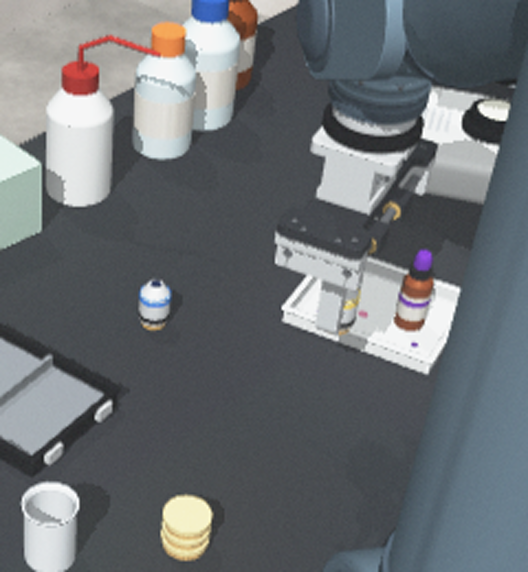

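Purple stands upright in the tray at crop (413,290), and yellow is gripped and lifted at (348,310). Next the near bay of the case.

Call:
send_rows(
  rows=[
    [15,18,0,-0.02,0.1],
    [45,50,0,-0.06,0.1],
    [75,85,0,-0.1,0.1],
    [105,118,0,-0.14,0.1],
    [135,152,0,-0.16,0.1],
    [157,178,0,-0.16,0.1],
    [166,188,0,-0.16,0.1],
    [166,188,0,-0.16,0.1],
  ],
)

```text
t: 12.4
tcp_pos: [0.6169, -0.0057, 0.1017]
ee_rot: [-3.138, -0.144, 0.006]
contact_force: [0.4, -0.5, -1.3]
opening: 0.312
```

Call:
send_rows(
  rows=[
    [0,0,-25,0,0.1],
    [0,0,-50,0,0.1],
    [0,0,-70,0,0.1],
    [0,0,-80,0,0.1],
    [0,0,-85,0,0.1],
    [0,0,-87,0,0.1],
    [0,0,-87,0,0.1],
    [0,0,-87,0,0.1],
  ],
)

```text
t: 13.2
tcp_pos: [0.6185, -0.0071, 0.018]
ee_rot: [3.138, 0.141, 0.003]
contact_force: [-0.4, 0.1, -2.2]
opening: 0.311
```

Run:
```python
from h import *
p,d=robot.snapshot("side");cv2.imwrite("pics/s7.png",cv2.resize(p[100:320,200:440],None,fx=2.4,fy=2.4,interpolation=cv2.INTER_CUBIC))
p,d=robot.snapshot("top");cv2.imwrite("pics/t7.png",p)
s=robot.get_state();print(s['tcp_pos'],s['contact_force'])
```

```text
[ 0.61833072 -0.00694658  0.01788357] [-0.61362378  0.37192881 -1.67040326]
```

View pics/s7.png

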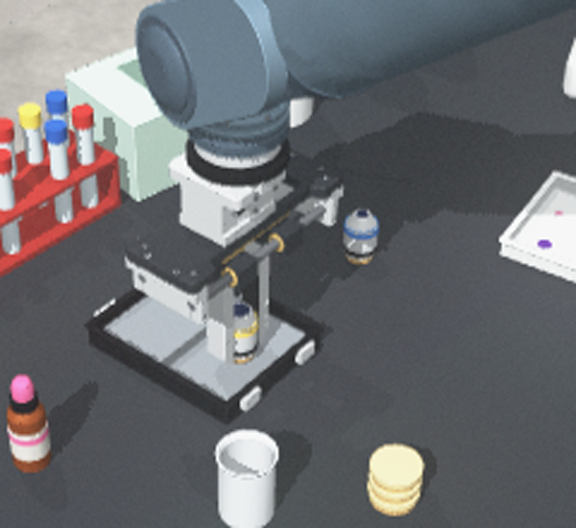

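View pics/t7.png

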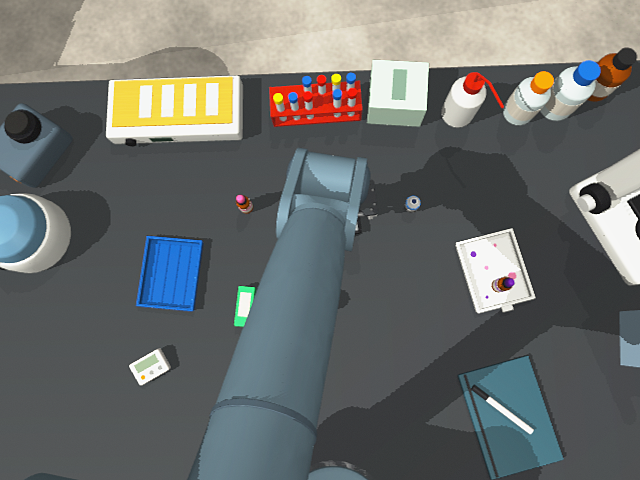

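The yellow objective sits centred in the near bay at side crop (243,335), about 3 mm above the foam. In the top view, purple stands in the white tray at (502,284). Lowering the rest and releasing.

Call:
send_rows(
  rows=[
    [0,0,-1,0,0.1],
    [0,0,-2,0,0.1],
    [0,0,-3,0,0.1],
    [0,0,-3,0,0.1],
    [0,0,-3,0,0.35],
    [0,0,-3,0,0.4],
    [0,0,-3,0,0.5],
    [0,0,-3,0,0.6],
  ],
)

```text
t: 14.1
tcp_pos: [0.6176, -0.0068, 0.0138]
ee_rot: [-3.138, -0.141, 0.0]
contact_force: [0.4, 0.0, 0.1]
opening: 0.534
```

Call:
send_rows(
  rows=[
    [0,0,0,0,0.6],
    [0,0,20,0,0.6],
    [0,0,60,0,0.6],
    [0,0,100,0,0.6],
    [0,0,120,0,0.6],
    [0,-45,120,0,0.7],
    [10,-90,120,0,0.7],
    [20,-135,120,0,0.7],
  ],
)

```text
t: 14.9
tcp_pos: [0.6379, -0.143, 0.1344]
ee_rot: [3.138, 0.143, 0.001]
contact_force: [0.6, 0.5, 0.0]
opening: 0.7
```

Run:
```python
from h import *
p,d=robot.snapshot("side");cv2.imwrite("pics/s8.png",cv2.resize(p[100:320,200:440],None,fx=2.4,fy=2.4,interpolation=cv2.INTER_CUBIC))
s=robot.get_state();print(s['tcp_pos'],s['contact_force'])
q=robot.cut_out("side","yellow_lens_center")
for c in q[:2]:
    P=cloud("side",d,c['pixels']);print(c['score'],c['extent'],np.percentile(P,[2,98],axis=0).mean(0),P[:,2].max())
```

```text
[ 0.63897026 -0.15009709  0.13465759] [-2.37855282 -3.74499745  0.19512414]
0.88 [290.0, 227.2, 18.8, 24.6] [ 0.61324053 -0.0016711   0.03403776] 0.05861326039199772
```

View pics/s8.png

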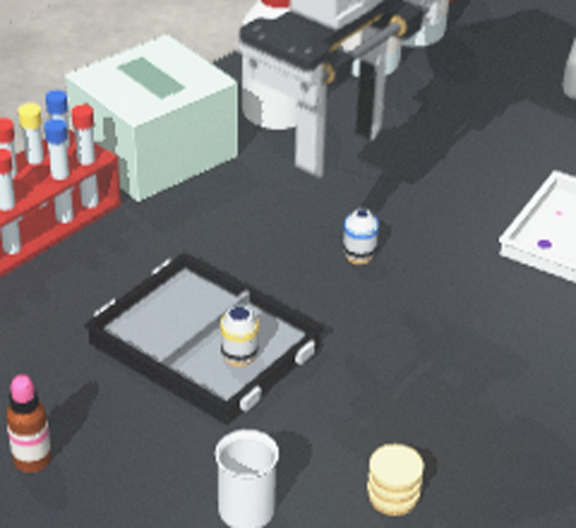

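Yellow stands upright in the near bay at crop (238,340). Next, blue.

Call:
send_rows(
  rows=[
    [8,-39,0,0,0.7],
    [8,-39,0,0,0.7],
    [8,-39,-45,0,0.7],
    [8,-39,-85,0,0.7],
    [8,-39,-112,0,0.7],
    [8,-39,-124,0,0.7],
    [8,-39,-129,0,0.7],
    [8,-39,-129,0,0.7],
  ],
)

```text
t: 15.8
tcp_pos: [0.6462, -0.1805, 0.0056]
ee_rot: [3.138, 0.142, 0.001]
contact_force: [0.7, -0.0, 0.7]
opening: 0.701
```

Call:
send_rows(
  rows=[
    [0,0,0,0,0.7],
    [0,0,0,0,0.5],
    [0,0,0,0,0.4],
    [0,0,0,0,0.3],
    [0,0,0,0,0.2],
    [0,0,0,0,0.1],
    [0,0,0,0,0.1],
    [0,0,0,0,0.1],
  ],
)

```text
t: 16.6
tcp_pos: [0.6459, -0.1811, 0.0052]
ee_rot: [3.138, 0.141, 0.001]
contact_force: [-0.1, -1.6, 2.3]
opening: 0.317
```

Call:
send_rows(
  rows=[
    [0,0,10,0,0.1],
    [0,0,30,0,0.1],
    [0,0,60,0,0.1],
    [0,0,90,0,0.1],
    [0,0,100,0,0.1],
    [0,0,100,0,0.1],
  ],
)

```text
t: 17.2
tcp_pos: [0.6468, -0.1812, 0.107]
ee_rot: [3.137, 0.141, 0.005]
contact_force: [-0.4, 0.5, -0.7]
opening: 0.313
```

Run:
```python
from h import *
p,d=robot.snapshot("side");cv2.imwrite("pics/s9.png",cv2.resize(p[100:320,200:440],None,fx=2.4,fy=2.4,interpolation=cv2.INTER_CUBIC))
```

```text
(no output)
```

View pics/s9.png

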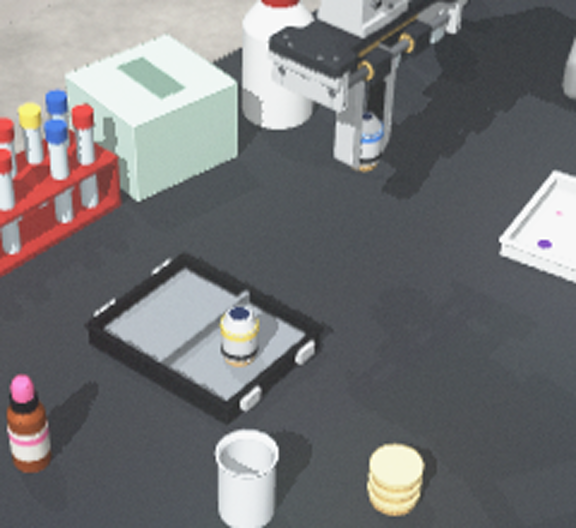

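Blue is lifted at crop (370,140). Carrying it to the far bay.

Call:
send_rows(
  rows=[
    [4,20,0,0,0.1],
    [14,60,0,0,0.1],
    [25,105,0,0,0.1],
    [35,145,0,0,0.1],
    [42,172,0,0,0.1],
    [44,182,0,0,0.1],
    [44,182,0,0,0.1],
    [44,182,0,0,0.1],
  ],
)

```text
t: 18.05
tcp_pos: [0.689, 0.0001, 0.1038]
ee_rot: [3.138, 0.14, -0.003]
contact_force: [0.1, -0.1, -1.0]
opening: 0.312
```

Call:
send_rows(
  rows=[
    [0,0,-25,0,0.1],
    [0,0,-50,0,0.1],
    [0,0,-70,0,0.1],
    [0,0,-80,0,0.1],
    [0,0,-85,0,0.1],
    [0,0,-87,0,0.1],
    [0,0,-87,0,0.1],
    [0,0,-87,0,0.1],
  ],
)

```text
t: 18.85
tcp_pos: [0.6905, 0.001, 0.0192]
ee_rot: [3.138, 0.141, 0.003]
contact_force: [0.1, -0.3, -0.7]
opening: 0.31
```

Run:
```python
from h import *
p,d=robot.snapshot("side");cv2.imwrite("pics/s10.png",cv2.resize(p[100:320,200:440],None,fx=2.4,fy=2.4,interpolation=cv2.INTER_CUBIC))
s=robot.get_state();print(s['tcp_pos'],s['contact_force'])
```

```text
[0.69048404 0.00103336 0.01914123] [ 0.00946737 -0.15873125 -0.65629988]
```

View pics/s10.png

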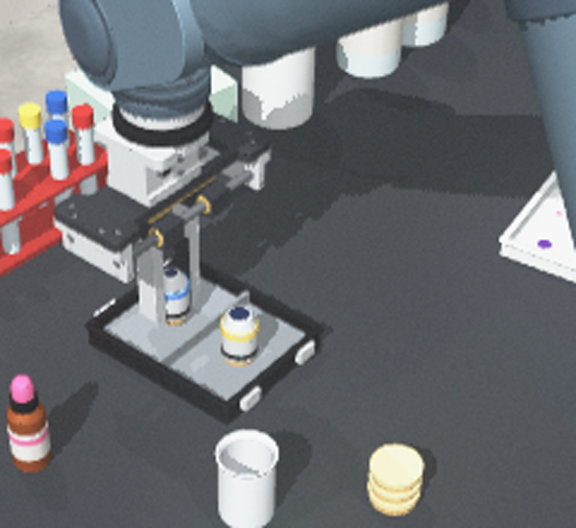

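Blue hangs about 4 mm above the far bay's foam at crop (177,295). Setting it down.

Call:
send_rows(
  rows=[
    [0,0,-1,0,0.1],
    [0,0,-2,0,0.1],
    [0,0,-3,0,0.1],
    [0,0,-4,0,0.1],
    [0,0,-4,0,0.1],
    [0,0,-4,0,0.35],
    [0,0,-4,0,0.4],
    [0,0,-4,0,0.5],
  ],
)

```text
t: 19.7
tcp_pos: [0.6896, 0.0011, 0.0137]
ee_rot: [-3.138, -0.141, 0.0]
contact_force: [-0.3, -0.1, -0.7]
opening: 0.453
```

Call:
send_rows(
  rows=[
    [0,0,0,0,0.6],
    [0,0,0,0,0.6],
    [0,0,20,0,0.6],
    [0,0,60,0,0.6],
    [0,0,105,0,0.6],
    [0,0,150,0,0.6],
    [-10,45,180,0,0.7],
    [-20,90,180,0,0.7],
  ],
)

```text
t: 20.5
tcp_pos: [0.6728, 0.0901, 0.2002]
ee_rot: [3.138, 0.135, 0.016]
contact_force: [1.2, 0.3, -0.1]
opening: 0.693
```

Run:
```python
from h import *
p,d=robot.snapshot("side");cv2.imwrite("pics/s11.png",cv2.resize(p[100:320,180:420],None,fx=2.4,fy=2.4,interpolation=cv2.INTER_CUBIC))
s=robot.get_state();print(s['tcp_pos'],s['contact_force'])
```

```text
[0.66952099 0.09858353 0.19808291] [-0.15032795  4.48957885 -0.80424969]
```

View pics/s11.png

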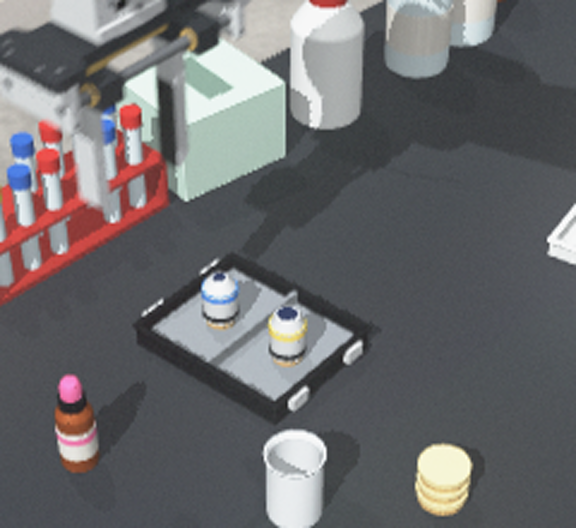

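Both objectives stand upright, one in each bay, at crop (220,300) and (288,335). Next, pink.

Call:
send_rows(
  rows=[
    [-10,45,0,0,0.7],
    [-20,85,0,0,0.7],
    [-20,90,0,0,0.7],
    [-20,90,-40,0,0.7],
    [-20,90,-85,0,0.7],
    [-20,90,-130,0,0.7],
    [-20,90,-165,0,0.7],
    [-20,90,-178,0,0.7],
  ],
)

```text
t: 21.35
tcp_pos: [0.6466, 0.1795, 0.0109]
ee_rot: [3.138, 0.14, -0.013]
contact_force: [-0.8, 0.1, 0.2]
opening: 0.697
```

Call:
send_rows(
  rows=[
    [0,0,-4,0,0.7],
    [0,0,-4,0,0.7],
    [0,0,-4,0,0.5],
    [0,0,-4,0,0.4],
    [0,0,-4,0,0.3],
    [0,0,-4,0,0.2],
    [0,0,-4,0,0.1],
    [0,0,-4,0,0.1],
  ],
)

```text
t: 22.15
tcp_pos: [0.65, 0.1808, 0.0123]
ee_rot: [3.138, 0.141, 0.001]
contact_force: [-0.9, -1.0, 1.8]
opening: 0.303
```

Call:
send_rows(
  rows=[
    [0,0,0,0,0.1],
    [0,0,10,0,0.1],
    [0,0,30,0,0.1],
    [0,0,70,0,0.1],
    [0,0,105,0,0.1],
    [0,0,120,0,0.1],
    [0,0,120,0,0.1],
  ],
)

```text
t: 22.85
tcp_pos: [0.6515, 0.1811, 0.135]
ee_rot: [-3.138, -0.141, -0.009]
contact_force: [1.1, 0.1, -0.6]
opening: 0.307
```

Run:
```python
from h import *
p,d=robot.snapshot("side");cv2.imwrite("pics/s12.png",p)
p,d=robot.snapshot("top")
q=robot.cut_out("top","drip_tray")[0];P=cloud("top",d,q['pixels']);P=P[P[:,2]>.003]
print(q['score'],q['extent'],np.percentile(P,[2,98],axis=0).mean(0))
q=robot.cut_out("top","purple_bottle_center")[0];P=cloud("top",d,q['pixels']);P=P[(P[:,2]>.01)]
print(q['score'],q['extent'],np.percentile(P,[2,98],axis=0).mean(0),P[:,2].max(),robot.place_of("top","purple_bottle_center")[:1])
```

```text
0.68 [454.1, 228.6, 85.0, 82.4] [ 0.49661747 -0.35222735  0.01196382]
0.52 [491.8, 277.6, 23.5, 17.3] [ 0.46453563 -0.3534715   0.05091584] 0.09151166478621792 [{'xy': [504.4, 282.6], 'score': 0.63}]
```

View pics/s12.png

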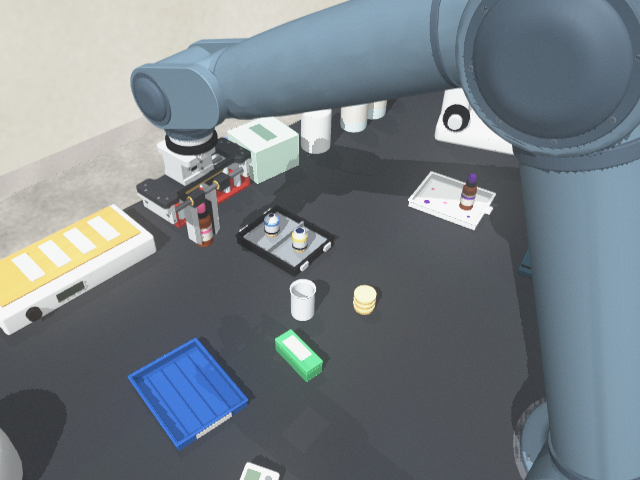

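Pink is held upright at (204,225). Carrying it over to the far half of the white tray, where purple stands at (468,195).

Call:
send_rows(
  rows=[
    [-5,-20,0,0,0.1],
    [-15,-60,0,0,0.1],
    [-25,-105,0,0,0.1],
    [-35,-150,0,0.02,0.1],
    [-46,-195,0,0.05,0.1],
    [-57,-240,0,0.08,0.1],
    [-68,-285,0,0.11,0.1],
    [-79,-330,0,0.14,0.1],
  ],
)

```text
t: 23.9
tcp_pos: [0.5689, -0.1515, 0.131]
ee_rot: [-3.12, -0.361, 0.002]
contact_force: [0.5, -0.1, -0.8]
opening: 0.303
```

Call:
send_rows(
  rows=[
    [-10,-45,0,0.02,0.1],
    [-21,-90,0,0.02,0.1],
    [-32,-135,0,0.02,0.1],
    [-41,-170,0,0.02,0.1],
    [-46,-190,0,0.02,0.1],
    [-47,-195,0,0.02,0.1],
    [-47,-195,0,0.02,0.1],
    [-47,-195,0,0.02,0.1],
  ],
)

```text
t: 24.7
tcp_pos: [0.524, -0.3427, 0.1316]
ee_rot: [-3.116, -0.394, 0.001]
contact_force: [-0.4, 0.9, -0.3]
opening: 0.306
```

Call:
send_rows(
  rows=[
    [0,0,-30,0,0.1],
    [0,0,-60,0,0.1],
    [0,0,-85,0,0.1],
    [0,0,-100,0,0.1],
    [0,0,-108,0,0.1],
    [0,0,-112,0,0.1],
    [0,0,-112,0,0.1],
    [0,0,-112,0,0.1],
  ],
)

```text
t: 25.5
tcp_pos: [0.5245, -0.3448, 0.0212]
ee_rot: [3.115, 0.391, 0.002]
contact_force: [0.6, -0.4, -0.4]
opening: 0.304
```

Run:
```python
from h import *
p,d=robot.snapshot("side");cv2.imwrite("pics/s13.png",cv2.resize(p[60:320,280:520],None,fx=2.2,fy=2.2,interpolation=cv2.INTER_CUBIC))
s=robot.get_state();print(s['tcp_pos'],s['contact_force'])
```

```text
[ 0.52450891 -0.34482284  0.02122186] [0.84140255 0.33483783 0.16137929]
```

View pics/s13.png

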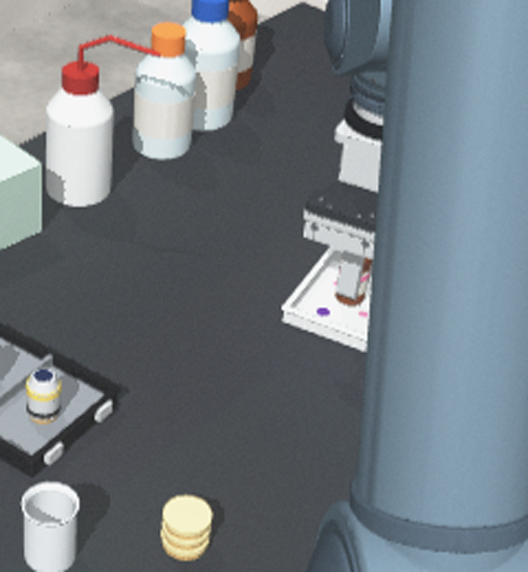

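Pink is inside the tray at crop (350,290), about 4.5 mm above the floor. Setting it down.

Call:
send_rows(
  rows=[
    [0,0,-1,0,0.1],
    [0,0,-2.5,0,0.1],
    [0,0,-4,0,0.1],
    [0,0,-4.5,0,0.1],
    [0,0,-4.5,0,0.1],
    [0,0,-4.5,0,0.33],
    [0,0,-4.5,0,0.4],
    [0,0,-4.5,0,0.5],
  ],
)

```text
t: 26.35
tcp_pos: [0.5237, -0.3441, 0.0152]
ee_rot: [-3.117, -0.391, 0.0]
contact_force: [-0.1, 0.0, 0.0]
opening: 0.448
```

Call:
send_rows(
  rows=[
    [0,0,0,0,0.6],
    [0,0,0,0,0.6],
    [0,0,20,0,0.6],
    [0,0,60,0,0.6],
    [0,0,105,0,0.6],
    [0,0,150,0,0.6],
    [-5,40,160,0,0.7],
    [-12,85,160,0,0.7],
  ],
)

```text
t: 27.15
tcp_pos: [0.5132, -0.2604, 0.1791]
ee_rot: [3.113, 0.387, 0.008]
contact_force: [0.3, -0.2, -0.3]
opening: 0.692
```

Call:
send_rows(
  rows=[
    [-8,45,0,-0.05,0.7],
    [-16,90,0,-0.1,0.7],
    [-24,135,0,-0.15,0.7],
    [-32,180,0,-0.2,0.7],
    [-40,225,0,-0.25,0.7],
    [-48,270,0,-0.3,0.7],
    [-56,315,0,-0.36,0.7],
    [-64,360,0,-0.36,0.7],
  ],
)

```text
t: 27.95
tcp_pos: [0.4472, 0.1025, 0.1757]
ee_rot: [-3.137, 0.175, -0.001]
contact_force: [0.3, -0.1, 0.4]
opening: 0.698
```

Run:
```python
from h import *
p,d=robot.snapshot("side");cv2.imwrite("pics/s14.png",p)
p,d=robot.snapshot("top");cv2.imwrite("pics/t14.png",p)
s=robot.get_state();print(s['tcp_pos'],s['ee_rot'],s['opening'])
```

```text
[0.44638726 0.10478676 0.17538971] [-3.13642923e+00  1.62077960e-01  2.45916657e-04] 0.6998465413593474
```

View pics/s14.png

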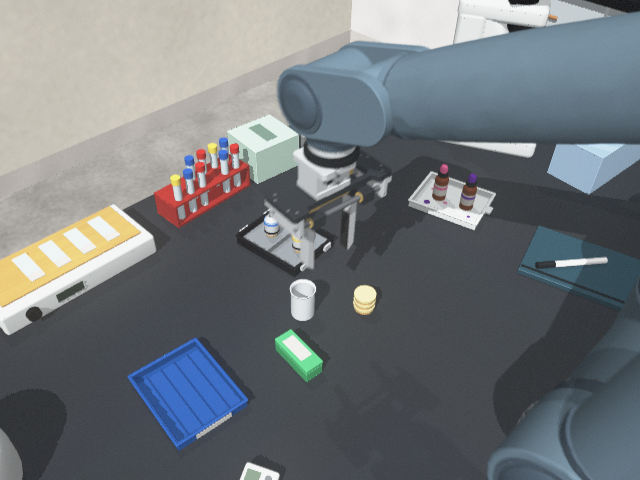

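View pics/t14.png

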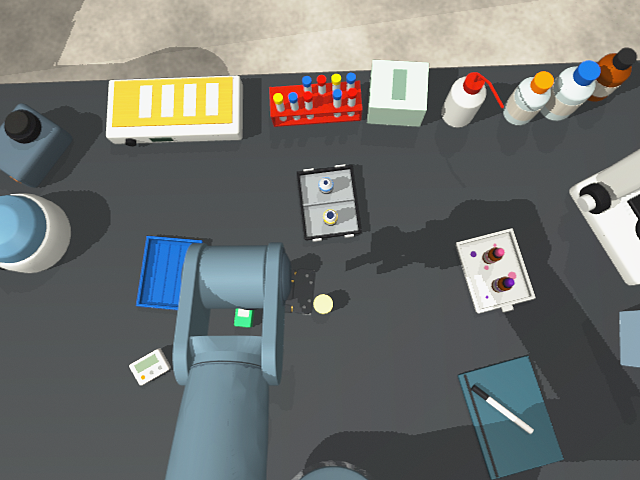

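Both bottles stand upright in the white tray, top view (494,255) and (504,284). Both objectives are in the case and the bystanders haven't moved. Next, the slide box.

Call:
send_rows(
  rows=[
    [-8,40,0,0,0.7],
    [-16,75,0,0,0.7],
    [-16,75,0,0,0.7],
    [-16,75,-40,0,0.7],
    [-16,75,-85,0,0.7],
    [-16,75,-125,0,0.7],
    [-16,75,-150,0,0.7],
    [-16,75,-162,0,0.7],
  ],
)

```text
t: 28.85
tcp_pos: [0.4302, 0.1743, 0.0109]
ee_rot: [3.136, -0.175, -0.007]
contact_force: [0.1, -0.2, -0.3]
opening: 0.701
```

Call:
send_rows(
  rows=[
    [0,0,-6,0,0.7],
    [0,0,-9,0,0.7],
    [0,0,-9,0,0.6],
    [0,0,-9,0,0.5],
    [0,0,-9,0,0.4],
    [0,0,-9,0,0.3],
    [0,0,-9,0,0.15],
    [0,0,-9,0,0.15],
  ],
)

```text
t: 29.65
tcp_pos: [0.4322, 0.176, 0.005]
ee_rot: [-3.136, 0.173, -0.001]
contact_force: [-0.7, 0.9, 3.7]
opening: 0.358
```

Call:
send_rows(
  rows=[
    [0,0,0,0,0.15],
    [0,0,10,0,0.15],
    [0,0,30,0,0.15],
    [0,0,55,0,0.15],
    [0,0,60,0,0.15],
    [0,0,60,0,0.15],
  ],
)

```text
t: 30.25
tcp_pos: [0.4323, 0.1759, 0.0652]
ee_rot: [-3.137, 0.173, -0.003]
contact_force: [0.3, 0.5, -1.2]
opening: 0.36
```

Run:
```python
from h import *
p,d=robot.snapshot("side");cv2.imwrite("pics/s15.png",p)
```

```text
(no output)
```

View pics/s15.png

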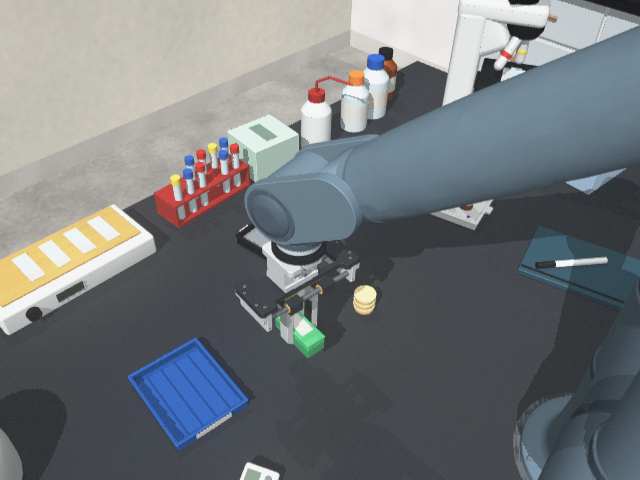

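Box is gripped across its width and level at (305,330). Carrying it to the blue tray.

Call:
send_rows(
  rows=[
    [7,16,0,0,0.15],
    [20,47,0,0,0.15],
    [38,88,0,0,0.15],
    [55,126,0,0,0.15],
    [68,155,0,0,0.15],
    [74,169,0,0,0.15],
    [74,169,0,0,0.15],
    [74,169,0,0,0.15],
  ],
)

```text
t: 31.1
tcp_pos: [0.5045, 0.344, 0.0627]
ee_rot: [3.135, -0.172, -0.004]
contact_force: [-1.0, -0.6, -0.5]
opening: 0.358
```

Call:
send_rows(
  rows=[
    [0,0,-15,0,0.15],
    [0,0,-30,0,0.15],
    [0,0,-42,0,0.15],
    [0,0,-48,0,0.15],
    [0,0,-51,0,0.15],
    [0,0,-51,0,0.15],
    [0,0,-51,0,0.15],
  ],
)

```text
t: 31.8
tcp_pos: [0.5062, 0.345, 0.0139]
ee_rot: [-3.136, 0.173, -0.001]
contact_force: [-0.1, 0.3, 0.4]
opening: 0.36
```

Run:
```python
from h import *
p,d=robot.snapshot("side");cv2.imwrite("pics/s16.png",cv2.resize(p[220:460,80:340],None,fx=2.3,fy=2.3,interpolation=cv2.INTER_CUBIC))
s=robot.get_state();print(s['tcp_pos'],s['contact_force'])
```

```text
[0.50630634 0.34505754 0.01410239] [ 0.55509395 -0.60864855 -0.6228503 ]
```

View pics/s16.png

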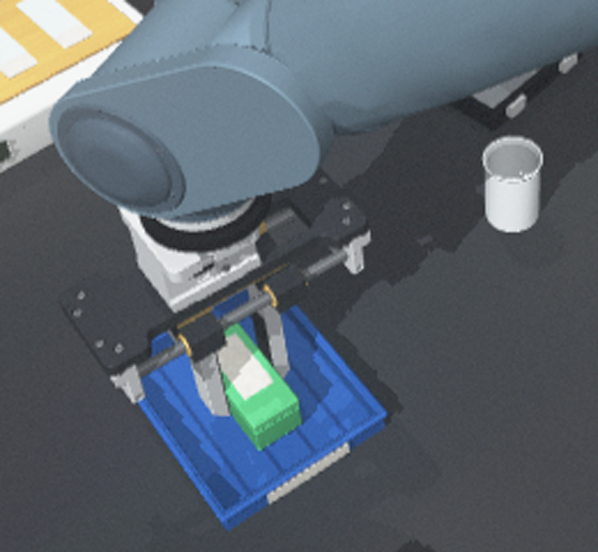

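The box is aligned and central over the blue tray, about 5 mm above its floor. Lowering and releasing.

Call:
send_rows(
  rows=[
    [0,0,-1.5,0,0.15],
    [0,0,-3,0,0.15],
    [0,0,-4.5,0,0.15],
    [0,0,-5,0,0.15],
    [0,0,-5,0,0.15],
    [0,0,-5,0,0.39],
    [0,0,-5,0,0.45],
    [0,0,-5,0,0.55],
  ],
)

```text
t: 32.65
tcp_pos: [0.5057, 0.3447, 0.0082]
ee_rot: [3.137, -0.173, -0.0]
contact_force: [0.9, 0.0, -0.1]
opening: 0.499
```

Call:
send_rows(
  rows=[
    [0,0,0,0,0.6],
    [0,0,0,0,0.6],
    [0,0,20,0,0.6],
    [0,0,60,0,0.6],
    [0,0,105,0,0.6],
    [0,0,150,0,0.6],
    [0,0,190,0,0.6],
    [0,0,190,0,0.6],
  ],
)

```text
t: 33.45
tcp_pos: [0.5094, 0.3465, 0.2062]
ee_rot: [-3.131, 0.172, -0.019]
contact_force: [0.4, -0.4, 0.5]
opening: 0.603
```

Call:
send_rows(
  rows=[
    [-20,-45,0,0,0.6],
    [-40,-90,0,0,0.6],
    [-50,-135,0,0,0.6],
    [-60,-180,0,0,0.6],
    [-70,-225,0,0,0.6],
    [-70,-270,0,0,0.6],
    [-70,-315,0,0,0.6],
    [-70,-315,0,0,0.6],
  ],
)

```text
t: 34.25
tcp_pos: [0.4354, 0.0258, 0.1978]
ee_rot: [3.135, -0.184, -0.001]
contact_force: [0.1, 0.1, -0.6]
opening: 0.601
```

Run:
```python
from h import *
np.set_printoptions(precision=4,suppress=True)
for n in("side","top"):
    p,d=robot.snapshot(n);cv2.imwrite(f"pics/{n}17.png",p)
    for k in("purple_bottle_center","pink_bottle_center","yellow_lens_center","blue_lens_center","slide_box_center","drip_tray","lens_case","slide_tray","beaker_center","dishes_center"):
        q=robot.cut_out(n,k)
        if not q: print(n,k,None);continue
        q=q[0];P=cloud(n,d,q['pixels']);P=P[(P[:,2]>.003)&(P[:,2]<.12)]
        print(n,k,round(q['score'],2),np.percentile(P,[2,98],axis=0).mean(0),P[:,2].max(),round(cv2.minAreaRect((P[:,:2]*1000).astype(np.float32))[2],1))
```

```text
side purple_bottle_center 0.62 [ 0.4629 -0.3496  0.0471] 0.08867510532526879 31.4
side pink_bottle_center 0.84 [ 0.5235 -0.3356  0.0462] 0.08974711255804335 37.5
side yellow_lens_center 0.76 [ 0.6127 -0.0012  0.0342] 0.05974522936650837 43.9
side blue_lens_center 0.61 [0.6835 0.0074 0.0343] 0.058261373729058784 44.6
side slide_box_center 0.75 [0.502  0.3491 0.0218] 0.038340960034573435 84.1
side drip_tray 0.92 [ 0.4957 -0.3475  0.0113] 0.052097030967022104 14.2
side lens_case 0.88 [0.6514 0.0006 0.0141] 0.04790748016920064 4.8
side slide_tray 0.56 [0.505  0.3474 0.0115] 0.035661857524395484 83.8
side beaker_center 0.77 [0.5009 0.1017 0.0328] 0.06250474451035094 48.1
side dishes_center 0.89 [0.4311 0.0165 0.0223] 0.039554214796366484 57.8
top purple_bottle_center 0.61 [ 0.4643 -0.3544  0.0471] 0.09185843534299974 21.3
top pink_bottle_center 0.74 [ 0.5249 -0.3393  0.0503] 0.09039661628119405 20.5
top yellow_lens_center 0.63 [ 0.6148 -0.0075  0.0418] 0.06016102022634471 31.4
top blue_lens_center 0.53 [0.6883 0.0006 0.035 ] 0.059264378706032565 2.3
top slide_box_center 0.8 [0.5055 0.3435 0.0222] 0.03922277366167643 82.4
top drip_tray 0.84 [ 0.4966 -0.3521  0.0123] 0.08869704842527691 13.3
top lens_case 0.95 [ 0.6546 -0.0039  0.016 ] 0.05638024388821354 5.8
top slide_tray 0.62 [0.5074 0.3431 0.0123] 0.03755523808021475 83.9
top beaker_center None
top dishes_center None
```

View pics/side17.png

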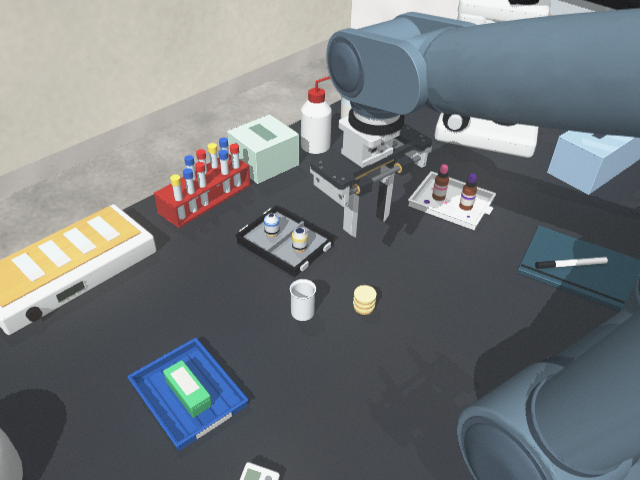

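View pics/top17.png

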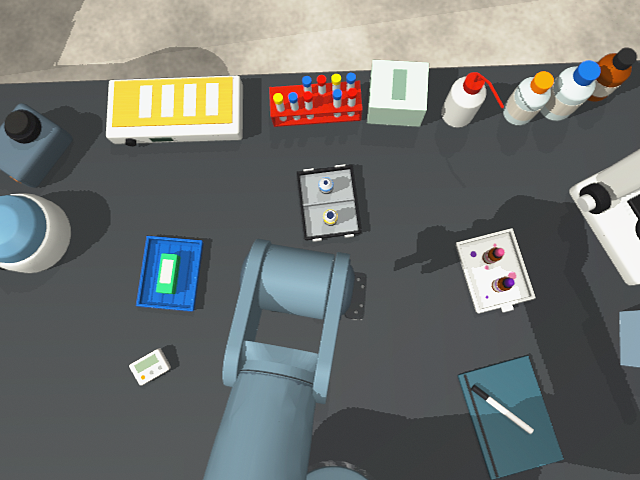

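All five things are in place. The bottles are upright in the white tray at side view (441,185) and (468,195), and the objectives are one per bay at (271,224) and (300,238). The box lies lengthways in the blue tray at (187,388). The beaker and dishes are unmoved, and the arm touches nothing.

```bash
python3 -c "
from bench import robot
print(robot.finish_job())"
```

```text
the job is handed in; nothing more can be done
None
```

I cleared the bench and handed the job in at about 35 s of the 128 s allowed. The hand-in gave no verdict, so what follows comes from my last pictures and measurements.

- **Bottles:** both stand upright in the white tray, about 30 mm either side of its centre along its length. Depth puts their tops at about 88–92 mm, as expected on the 4 mm floor.
- **Objectives:** both stand upright on the foam, yellow in the near bay and blue in the far bay. Both are close to the middle of their bays, with tops at about 58–60 mm for 56 mm expected.
- **Slide box:** it lies flat in the blue tray, within about 3 mm of the centre and about 2° of lengthways.
- **Beaker and dishes:** the side camera puts them within 1 mm of where they started. In the last top view the arm hid them.

The two cameras differed by about 2–9 mm in the final check, mostly sideways, which is well inside the placing limits. On the fast descents the tool briefly dipped about 2–4 mm below target, so I lowered each thing slowly for the last few millimetres. I saw no drops, bumps or high forces.

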